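# Lock the tea dispenser

## Robot

A 7-joint arm with a two-finger parallel gripper is mounted at the origin on the work surface. World frame = base frame: x ahead of the robot, y to its left, z up, the work surface at z = 0. Lengths are in m, angles in rad, forces in N, time in s.
With the tool pointing down it reaches from about 0.425 to 0.875 m from the base axis. Payload 9.9 kg.
Tool frame: the origin (TCP) lies at the centre of the arm's flange, where the gripper is bolted on; the fingertips stand 173 mm ahead of it and the grasp point (between the pads) lies 155 mm ahead of it; z points along the fingers, y is the line along which they close (so a half turn about z gives the same grasp; the last joint's range is limited). The gripper opens to 85 mm and grips with 20 to 120 N. Pads are 22 mm wide; open, the fingers measure 114 mm over their backs; the gripper's body (76 mm by 85 mm) begins 54 mm behind the grasp point. The pads swing forward as they close: fully open they stand 13 mm farther back than shut.
Start: joints at [-1.317, 0.576, 0.025, 1.437, -0.015, 1.129, -0.057], TCP at [0.224, 0.637, 0.405] pointing down, gripper open.
Joint ranges: [-2.76, 2.76], [-0.34, 2.15], [-1.52, 1.57], [0.19, 2.46], [-1.09, 4.23], [0.17, 1.99], [-2.82, 2.82]. Speed limits (rad/s): [2.22, 2.22, 3.01, 3.01, 3.14, 3.14, 3.14].

## Interface

Orientations are given as a unit quaternion [x, y, z, w].
In Python, from bench import robot gives the robot as it stands. Calls block until the motion is done:
- robot.move_to(position, orientation): joint-space move of the TCP to a pose.
- robot.move_linear(position, attitude=None, speed=0.15): straight line of the TCP; attitude=None keeps the orientation; speed is the mean speed in m/s.
- robot.move_j(angles): joint-space move.
- robot.open() and robot.close(force=None): open the fingers fully, or close them until they stop; force is the grip in N (None keeps the last).
- robot.dwell(seconds).
- robot.solve_ik(position, orientation): joint angles nearest the present ones, or None.
- robot.read_state(): the state.
- robot.grab_frame(name): name is "side" or "top"; returns a dict with "pixels" (384x512x3 uint8, red, green, blue), "depth" (384x512 float32, m along the optical axis (not along the pixel's ray), 0 where there is no reading), "fx", "fy", "cx", "cy" (pixels), "cam_to_world" (4x4, takes a point from camera to world coordinates). Camera axes: x right, y down, z forward; pixel columns grow to the right and rows downward; lengths in m; the calibration is good to about 2 mm. A picture is of the moment at which its call begins.
A pose or a line that the arm cannot do raises robot.MotionError and nothing moves.
- robot.sign_off(): hands the job in; it is judged then, once.
The state is a dict: "t": time; "joint_pos": joint angles; "joint_velocities": joint speeds; "tau": joint torques, N m; "position": TCP position; "tcp_rot": TCP orientation; "force": force on the tool from outside, world axes, zero at the start; "wrist_torque": the same for the moment, N m; "grip_width": opening from 0.0 (shut) to 1.0 (fully open); "grasp_force": force on a finger pad.
Only numpy, scipy, OpenCV 4.12 (cv2) and the standard library are available. Lean on these libraries where they do the work, as an engineer would, in place of code of your own. Each camera call takes 0.05 s, during which the arm holds its last target. There are 200 camera calls.

## Task

Lock the tea dispenser for the night: turn the slotted steel disc by pushing its upright peg until the slot lines up with the lock bar, then push the bar by its upright tab through the slot until it is fully home, with the tab up against the bridge. Only push with the fingers: do not lift the bar, leave it lying in its guide, and do not disturb the cups, jars, canisters, saucer and spoon standing around. Let go and finish clear of everything.

Things in the scene. Friction and masses are not known exactly. Their poses are not given: they have to be found in the camera images.
- dispenser: Tea dispenser, fixed to the counter. Origin on the counter under the disc's axis, z up, x = direction in which the bar is pushed: guide, then disc, then foot. Dark base plate 450 x 110 mm, 12 mm thick, x -235 to +215 mm. Guide: open channel along x at y = 0, x -236 to -48 mm, floor 20 mm and walls (to y +-17 mm) 30 mm above the counter.
- bridge (a point): The bridge over the guide, top 44 mm above the counter, underside 34 mm, 44 mm wide across the guide. This point: middle of its face away from the disc, at dispenser x = -70 mm; it ends at x = -48 mm. The bar slides under it and the bar's tab stops against this face.
- canister_top (a point): Top of the dispenser's own white canister (r 58 mm at most, 244 mm above the counter, fixed) at dispenser x = 140 mm. It stands on the foot: x 49 to 206 mm, y +-52 mm, top 60 mm above the counter, with a tunnel 18 mm wide at y = 0 that takes the bar's nose.
- disc (a joint): Angle of the slotted disc (rad) about the vertical, counter-clockwise from above positive, range -0.6 to 3.74. At 0 and at pi the slot lies along the guide, in line with the bar; either will do. At angle q the peg stands at q + pi/2 from the dispenser's x. Starts between 0.6 and 2.54. Friction 0.04 N m (1 to 2 N at the peg), no spring, stays where left.
- disc_axis (a point): Centre of the steel disc's top face, on its axis, 38 mm above the counter. Disc r 40 mm, with a straight slot 16 mm wide across its middle, open at the top and at both ends. The bar's tapered nose finds the slot within about 0.1 rad.
- disc_peg (a point): Upright black peg on the disc, to push it by: 12 mm thick, 30 mm from the disc's axis, square to the slot, rising from 38 to 78 mm above the counter. This point is on the peg's own axis, 58 mm above the counter.
- bar: Lock bar, loose, lying in the guide: steel, 12 x 12 mm, 147 mm long, the last 12 mm tapering to 4 mm wide at the nose. Origin on its underside (20 mm above the counter) below the nose tip; x along it towards the nose. About 0.2 kg, slides with 1 to 3 N.
- bar_nose (a point): Tip of the lock bar's nose, at the middle of its height (26 mm above the counter). At the start it is under the bridge, at dispenser x = -64 to -52 mm; fully home it is at x = +65 mm.
- bar_tab (a point): Middle of the rear face (away from the disc) of the upright black tab on the bar's tail end, 147 mm behind the nose, 56 mm above the counter; push here along the dispenser's x. The tab is a plate 12 mm thick along the bar, 40 mm wide, from 34 to 78 mm above the counter.
- sugar_jar: Bystander: amber jar with steel cap, r 30 mm, 75 mm high, loose. Origin under its centre.
- cup: Bystander: white mug, r 36 mm, 65 mm high, handle at its +y, loose. Origin under its centre.
- milk_cup: Bystander: steel milk cup, r 30 mm, 70 mm high, loose. Origin under its centre.
- canister_a: Bystander: white lidded tea canister, r 46 mm, 120 mm high, loose. Origin under its centre.
- canister_b: Bystander: the same canister again.
- saucer: Bystander: white saucer, r 62 mm, 14 mm high, loose. Origin under its centre.
- spoon: Bystander: steel spoon 140 mm long, lying along its x, loose.
There are look-alikes about, which are no part of the job. Leave any red look-alike of the bar alone.

How it is judged:
On the way, in this order (a step that is already met when the one before it is completed fails the run):
1. the disc's slot is in line with the bar (within 0.15 rad) ((value of joint disc between -0.15 and 0.15 rad or value of joint disc between 2.99159 and 3.29159 rad)), for 0.2 s.
2. the bar has been pushed through the disc, fully home (x of bar_nose in the frame of dispenser above 0.059 m), for 0.2 s.
At the end, for the whole second after the job is handed in: The disc's slot is in line with the bar (within 0.15 rad of 0 or pi); the bar lies flat in its guide, through the disc and home: nose at least 59 mm past the disc's axis (65 mm is hard against the bridge), within 6 mm sideways; bar and disc at rest ((value of joint disc between -0.15 and 0.15 rad or value of joint disc between 2.99159 and 3.29159 rad) and x of bar_nose in the frame of dispenser above 0.059 m and y of bar_nose in the frame of dispenser between -0.006 and 0.006 m and z of bar_nose in the frame of dispenser below 0.032 m and z of bar_tab in the frame of dispenser below 0.064 m and linear speed of bar below 0.01 m/s and velocity of joint disc between -0.05 and 0.05 rad/s); the robot touches nothing.
It fails at once if the lock bar is lifted (nose or tab more than 10 mm above where it slides) (z of bar_nose in the frame of dispenser above 0.036 m or z of bar_tab in the frame of dispenser above 0.066 m).
It fails at once if a bystander is moved more than 30 mm, lifted or knocked over (distance of any of sugar_jar, cup, milk_cup, canister_a, canister_b, saucer, spoon from where it was at the start of the episode above 0.03 m or angle between any of sugar_jar, cup, milk_cup, canister_a, canister_b, saucer's own z axis and vertical above 0.5 rad).
It also fails if it takes over 54 s, if anything falls off the work surface, if the arm or the gripper's body presses on something with over 40 N, if the wrist force passes 120 N, or if a joint passes its speed limit or range.

## Working session

There is one attempt and no reset: what is moved stays moved. The work goes in short steps, each a Python script; the robot and the scene stay as the last script left them, time stands still between calls to the robot, and variables do not carry over. Pictures are saved under pics/ and viewed, at most 10 in all, crops included, and the job is handed in when it is done.

```bash
mkdir -p pics; ls
python3 - <<'E'
from bench import robot
import cv2,numpy as np
for n in("top","side"):
    f=robot.grab_frame(n); np.savez(f"{n}0.npz",**f)
    cv2.imwrite(f"pics/{n}0.png",cv2.resize(f["pixels"][:,:,::-1],(768,576),interpolation=cv2.INTER_CUBIC))
    print(n,f["fx"],f["fy"],f["cx"],f["cy"],np.round(f["cam_to_world"],3).tolist())
s=robot.read_state();print(s["t"],s["position"],s["tcp_rot"],s["grip_width"])
E
```

```text
pics
top 364.5388101428481 364.5388101428481 254.54616503105424 191.420833441507 [[-0.023, -0.995, 0.1, 0.472], [-1.0, 0.021, -0.023, 0.04], [0.021, -0.1, -0.995, 1.066], [0.0, 0.0, 0.0, 1.0]]
side 444.04225071764074 444.04225071764074 259.24096227988787 194.64011432729416 [[0.751, -0.461, 0.473, 0.078], [-0.66, -0.506, 0.555, -0.55], [-0.016, -0.729, -0.684, 0.876], [0.0, 0.0, 0.0, 1.0]]
0.1 [0.22364969 0.6367236  0.40391616] [ 1.68105237e-01  9.85768771e-01 -7.43538523e-04 -8.19836277e-05] 1.0029577876270201
```

View pics/top0.png

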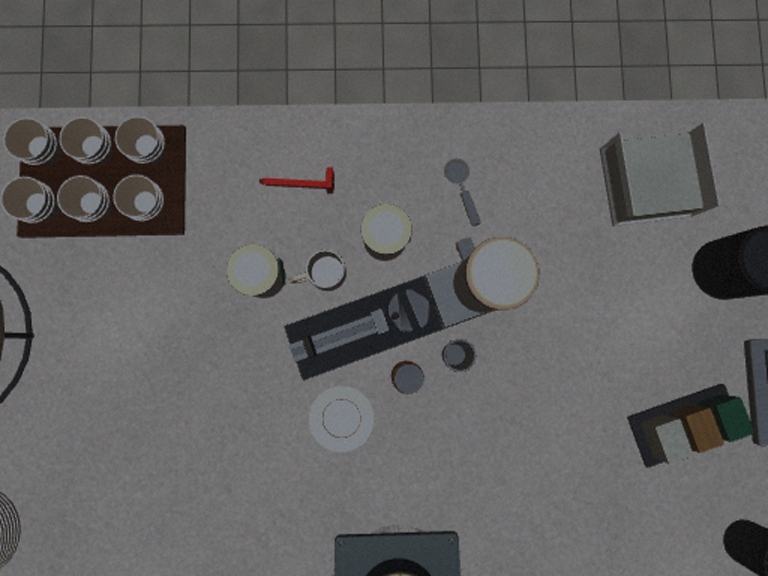

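View pics/side0.png

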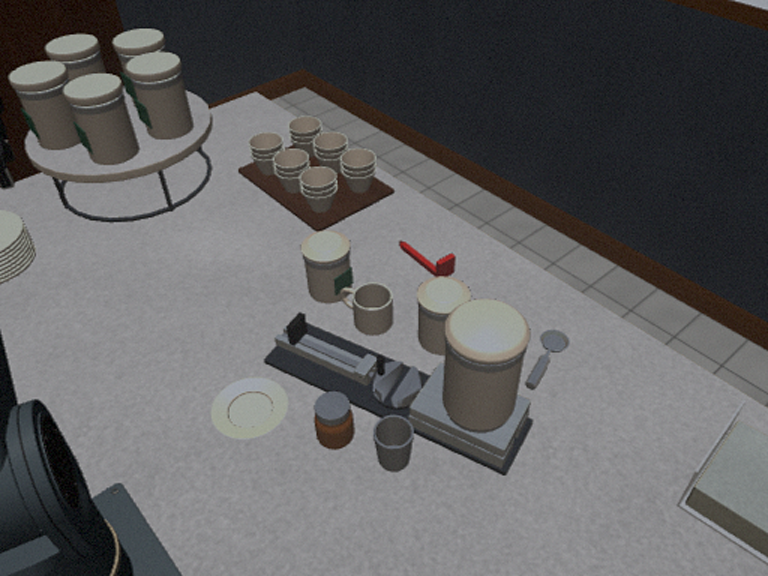

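The top view, in 768x576 pixels, shows the dispenser running from (295,350) to (500,275). The disc is at (408,312), and the black tab is at about (305,345).

What could be taken for the bar:
- Grey steel bar in the guide, top (345,335), side (320,350). This is the one I choose.
- Red bar, top (297,180), side (428,258). This is the look-alike, to be left alone.

For the canister, the dispenser's own is at (502,272), and the loose ones are at (386,228) and (253,270). The peg is at about (396,315).

```bash
cat > h.py <<'E'
import numpy as np,cv2
def cloud(f):
    d=f["depth"];v,u=np.mgrid[:d.shape[0],:d.shape[1]]
    P=np.stack([(u-f["cx"])/f["fx"]*d,(v-f["cy"])/f["fy"]*d,d],-1)
    T=f["cam_to_world"];return P@T[:3,:3].T+T[:3,3]
def ray(f,u,v,z):
    T=f["cam_to_world"];r=T[:3,:3]@np.array([(u-f["cx"])/f["fx"],(v-f["cy"])/f["fy"],1])
    return T[:3,3]+r*(z-T[2,3])/r[2]
def proj(f,p):
    T=f["cam_to_world"];c=T[:3,:3].T@(np.array(p)-T[:3,3])
    return f["fx"]*c[0]/c[2]+f["cx"],f["fy"]*c[1]/c[2]+f["cy"]
E
python3 - <<'E'
from h import *
A=[]
fs={n:dict(np.load(n+"0.npz")) for n in("top","side")}
c0=ray(fs["top"],408/1.5,312/1.5,.038);print("disc",c0)
for n,f in fs.items():
    P=cloud(f);g=f["pixels"].max(2)
    m=(abs(P[...,2]-.012)<.005)&(g<75)&(f["depth"]>0)&(np.linalg.norm(P[...,:2]-c0[:2],axis=-1)<.3)
    m=cv2.morphologyEx(m.astype(np.uint8),cv2.MORPH_OPEN,np.ones((2,2)))>0
    A.append(P[m][:,:2]);print(n,m.sum(),cv2.minAreaRect(A[-1].astype(np.float32)*1000))
print(cv2.minAreaRect(np.vstack(A).astype(np.float32)*1000))
f=fs["top"];cv2.imwrite("pics/c1.png",cv2.convertScaleAbs(cv2.resize(f["pixels"][165:265,180:320,::-1],None,fx=5,fy=5,interpolation=cv2.INTER_CUBIC),alpha=1.8))
f=fs["side"];cv2.imwrite("pics/c2.png",cv2.convertScaleAbs(cv2.resize(f["pixels"][195:295,170:310,::-1],None,fx=5,fy=5,interpolation=cv2.INTER_CUBIC),alpha=1.8))
E
```

```text
disc [ 0.52760201 -0.03216185  0.038     ]
top 2250 ((498.86517333984375, 50.75114440917969), (110.02601623535156, 285.0819091796875), 18.65625762939453)
side 1992 ((443.0589599609375, -253.2581787109375), (844.6239013671875, 414.5295715332031), 65.2794418334961)
((297.54754638671875, -158.9344482421875), (770.29296875, 459.8551025390625), 29.885194778442383)
```

View pics/c1.png

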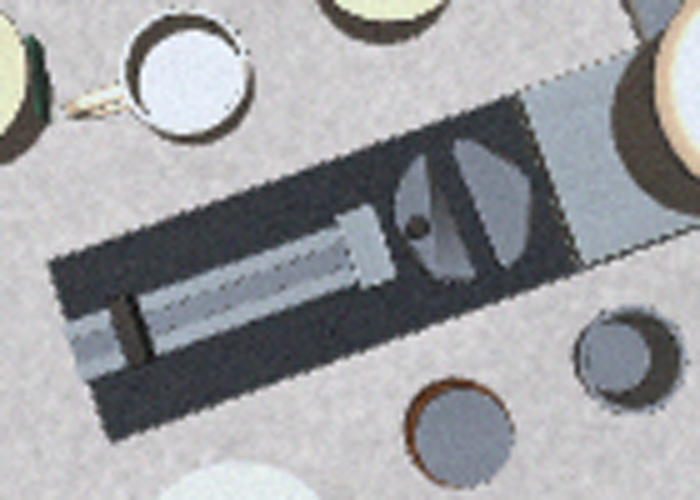

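View pics/c2.png

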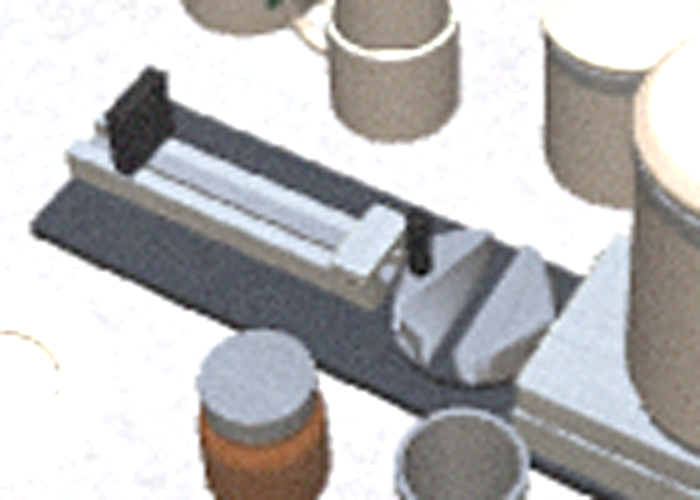

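Both crops confirm the choice. The grey bar lies in the guide, with its black tab at crop 1 (132,328) and crop 2 (138,120). The black peg is on the guide side of the disc, at crop 1 (417,229) and crop 2 (418,240). The plate rectangle fits 110x285 mm, which matches x from -235 to +49. I'll compute local coordinates next.

```bash
cat >> h.py <<'E'
a=np.deg2rad(18.656);ex=np.array([np.sin(a),-np.cos(a)]);ey=np.array([np.cos(a),np.sin(a)])
O=np.array([.49887,.05075])+.093*ex
def loc(p): d=np.array(p)[:2]-O; return np.array([d@ex,d@ey])
def wor(x,y): return O+x*ex+y*ey
from scipy.spatial.transform import Rotation as R
def quat(flip=0):   # tool down, tool y along +-dispenser y
    s=-1 if flip else 1
    z=np.array([0,0,-1.]);y=s*np.r_[ey,0];return R.from_matrix(np.c_[np.cross(y,z),y,z]).as_quat()
E
python3 - <<'E'
from h import *
from bench import robot
f=dict(np.load("top0.npz"));s=dict(np.load("side0.npz"))
def c(u,v): return 180+u/5,165+v/5
print("O",O)
p=loc(ray(f,*c(417,229),.078));print("peg top view",p,"q",np.arctan2(p[1],p[0])-np.pi/2,np.hypot(*p))
p=loc(ray(s,170+414/5,195+213/5,.076));print("peg side view",p)
for n,u,v,z in[("tab top rear",120,337,.078),("mug",190,82,.065),("mughandle",70,108,.04),("jar",460,430,.075),("milk",630,358,.07)]: print(n,loc(ray(f,*c(u,v),z)))
for n,u,v,z in[("can1",386,228,.12),("can2",253,270,.12),("saucer",341,419,.014),("owncan",502,272,.244)]: print(n,loc(ray(f,u/1.5,v/1.5,z)))
for fl in(0,1):
    for x,y,h in[(-.03,-.05,.25),(-.03,.05,.25),(-.225,0,.223),(-.1,0,.223),(-.03,.03,.4)]:
        r=robot.solve_ik(np.r_[wor(x,y),h],quat(fl));print(fl,x,y,None if r is None else np.round(r,2))
E
```

```text
O [ 0.52861935 -0.03736343]
peg top view [-0.03317978  0.0003945 ] q 1.5589069806800482 0.033182125936586114
peg side view [-0.0346479   0.00323543]
tab top rear [-0.2032121   0.00036908]
mug [-0.12243022  0.11975776]
mughandle [-0.19172478  0.13245037]
jar [-0.04844781 -0.10893481]
milk [ 0.05215862 -0.10477655]
can1 [0.00264849 0.15018595]
can2 [-0.2400842   0.15857056]
saucer [-0.19199634 -0.14481153]
owncan [0.13326333 0.00317936]
0 -0.03 -0.05 [-0.23  0.52  0.26  2.15 -0.27  0.5   0.56]
0 -0.03 0.05 [-0.28  0.62  0.29  1.91 -0.28  0.65  0.51]
0 -0.225 0 [-0.6   0.58  0.2   2.13 -0.25  0.46  0.12]
0 -0.1 0 [-0.36  0.59  0.22  2.1  -0.27  0.48  0.39]
0 -0.03 0.03 [-0.39  0.42  0.45  1.8  -0.22  0.97  0.47]
1 -0.03 -0.05 [-0.7   0.82  1.13  2.16 -1.04  0.88 -1.72]
1 -0.03 0.05 [-0.7   0.92  1.13  1.92 -1.01  1.02 -1.91]
1 -0.225 0 [-0.15  0.59 -0.46  2.11  0.5   0.54  2.49]
1 -0.1 0 [ 0.1   0.6  -0.45  2.08  0.49  0.56  2.76]
1 -0.03 0.03 [-0.8   0.77  1.36  1.81 -0.8   1.26 -2.03]
```

Run:
```python
from h import *
from bench import robot
f=dict(np.load("top0.npz"))
c=lambda u,v:(180+u/5,165+v/5)
for n,u,v,z in[("pl",50,262,.012),("pl",112,440,.012),("foot",523,92,.06),("foot",580,270,.06),("bridge back",338,215,.044),("bridge back",362,286,.044),("bridge front",376,203,.044),("disc",462,208,.038)]: print(n,np.round(loc(ray(f,*c(u,v),z))*1000,1))
robot.close(30)
robot.move_to(np.r_[wor(-.036,.035),.34],quat(0))
s=robot.read_state();print(s["t"],s["position"],s["grip_width"],s["force"])
g=robot.grab_frame("side")
cv2.imwrite("pics/s1.png",cv2.convertScaleAbs(cv2.resize(g["pixels"][120:320,130:370,::-1],None,fx=3,fy=3,interpolation=cv2.INTER_CUBIC),alpha=1.6))
```

```text
pl [-234.3   56.5]
pl [-234.1  -51.2]
foot [49.7 52.4]
foot [ 44.7 -51. ]
bridge back [-70.2  23.9]
bridge back [-71. -18.]
bridge front [-47.8  22.9]
disc [-2.8  4. ]
3.3917 [0.55043107 0.00906044 0.33994366] -0.0015010233875128562 [ 0.36390732 -0.25304593  0.42684625]
```

View pics/s1.png

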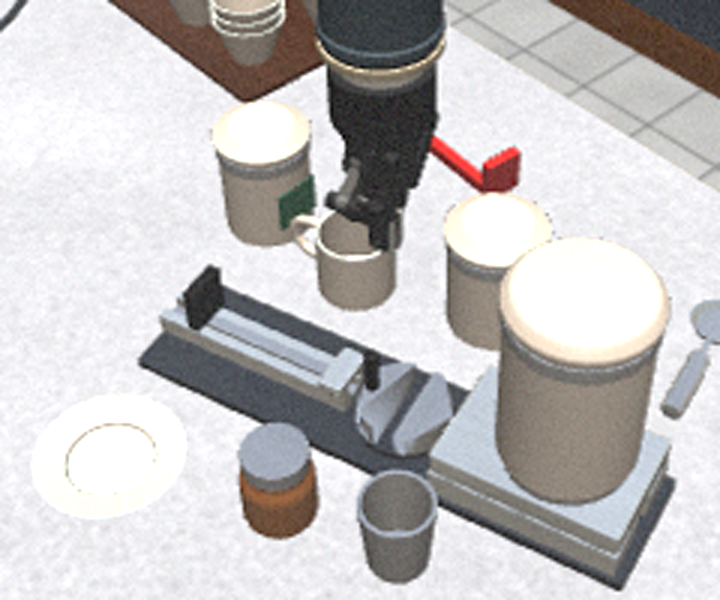

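The closed fingers hover above the +y side of the disc and the scene is undisturbed. The bridge edges confirm the frame in x, and y needs about +2 mm. Next: descend and sweep the peg to q = pi.

```bash
echo 'O=O-.001*ex+.002*ey' >> h.py
cat > push.py <<'E'
from h import *
from bench import robot
Z=.225
def go(x,y,z=Z,v=.12):
    robot.move_linear(np.r_[wor(x,y),z],None,v)
    s=robot.read_state();print(round(s["t"],2),np.round(loc(s["position"])*1000,1),np.round(s["force"],1))
def look(n,b,k=4):
    g=robot.grab_frame("top");np.savez(n+".npz",**g)
    cv2.imwrite(f"pics/{n}.png",cv2.convertScaleAbs(cv2.resize(g["pixels"][b[0]:b[1],b[2]:b[3],::-1],None,fx=k,fy=k,interpolation=cv2.INTER_CUBIC),alpha=1.8))
E
python3 - <<'E'
from push import *
robot.move_to(np.r_[wor(-.034,.035),Z],quat(0))
for ph in np.linspace(180,270,8)*np.pi/180:
    t=np.array([-np.sin(ph),np.cos(ph)]);p=.030*np.array([np.cos(ph),np.sin(ph)])
    d=min(17/max(t[0],1e-6),20.5/max(-t[1],1e-6),24.2)/1000
    go(*(p-t*d),v=.08)
go(-.035,-.030); go(-.06,-.02,.33,.2)
robot.move_to(np.r_[wor(-.235,0),.33],quat(0))
look("t2",(165,265,180,320),5)
E
```

```text
4.32 [-29.7  20.5] [ 0.2  0.2 -0.3]
4.57 [-34.2  13.9] [ 0.7 -0.3  0.7]
4.82 [-37.    7.5] [ 0.4  0.5 -0.8]
5.07 [-38.7  -0. ] [-0.2  0.6  0.8]
5.35 [-35.4 -10.2] [ 0.6 -0.6 -1. ]
5.63 [-29.8 -19.2] [-0.6 -0.4 -0.5]
5.9 [-23.4 -25.7] [-0.  -0.4  0.6]
6.15 [-16.7 -30.1] [ 0.5 -0.1  0.2]
6.45 [-35.7 -29.8] [-0.2 -0.9  0.6]
7.14 [-59.8 -20.3] [0.2 0.3 0.2]
```

View pics/t2.png

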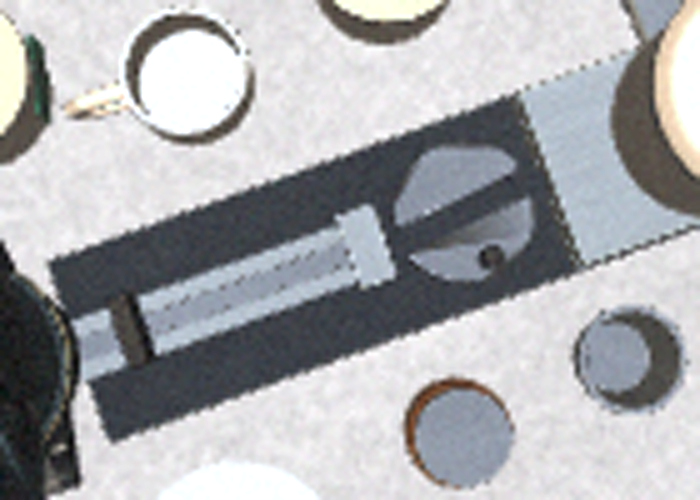

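The disc has turned: the peg is at crop (491,256), and the slot runs from (397,242) to (522,180). That looks like a slight overshoot, so I'll measure it.

Run:
```python
from h import *
f=dict(np.load("t2.npz"));c=lambda u,v:(180+u/5,165+v/5)
p=loc(ray(f,*c(491,256),.078));print(p,np.degrees(np.arctan2(p[1],p[0])))
C=cloud(f);x=np.stack([(C[...,0]-O[0])*ex[0]+(C[...,1]-O[1])*ex[1],(C[...,0]-O[0])*ey[0]+(C[...,1]-O[1])*ey[1]],-1)
r=np.hypot(x[...,0],x[...,1])
m=(r<.036)&(C[...,2]<.036);k=(r<.038)&(C[...,2]>.045)
q=x[m];w=np.linalg.svd(q-q.mean(0),full_matrices=0)[2][0];print("slot",m.sum(),q.mean(0),np.degrees(np.arctan2(w[1],w[0])))
print("peg",k.sum(),x[k].mean(0),C[...,2][k].max())
g=cv2.cvtColor(f["pixels"],cv2.COLOR_RGB2GRAY);d=(r<.037)&(g<55);q=x[d];w=np.linalg.svd(q-q.mean(0),full_matrices=0)[2][0];print("dark",d.sum(),np.percentile(g[r<.037],[5,25,50,75]),np.degrees(np.arctan2(w[1],w[0])))
```

```text
[ 0.00050643 -0.02901556] -89.0000791715208
slot 194 [0.00034251 0.00233536] 178.74409594627687
peg 20 [ 0.00046768 -0.02801262] 0.08084346192694125
dark 178 [35. 40. 77. 84.] -170.98410984476564
```

Peg at -89° puts the slot within about 0.02 rad of pi, which is in line. Now the bar push, with force monitoring.

Run:
```python
from push import *
Z=.219
go(-.235,0,Z,.15)
F=lambda: float(robot.read_state()["force"][:2]@ex)
f0=F()
for x in list(np.arange(-.215,-.1,.015))+list(np.arange(-.099,-.085,.002)):
    go(x,0,Z,.06)
    if abs(F()-f0)>(12 if x>-.1 else 20): print("stop",x);break
go(x-.02,0,Z); go(x-.04,0,.33,.2)
robot.move_to(np.r_[wor(-.26,.0),.36],quat(0))
look("t3",(165,265,180,320),5)
```

```text
8.82 [-2.345e+02  2.000e-01] [ 0.2  0.4 -0.7]
9.3 [-214.5   -0. ] [-0.1  0.8  0.5]
9.7 [-199.4   -0. ] [ 0.3 -0.2 -0.1]
10.1 [-184.4   -0. ] [-0.2 -0.2 -0.7]
10.5 [-169.4   -0. ] [-0.   0.1  0.8]
10.9 [-1.544e+02 -1.000e-01] [ 0.   0.7 -0.4]
11.3 [-139.4   -0. ] [-0.  -1.4  1.8]
11.7 [-124.3   -0. ] [-0.3  0.2  0.4]
12.1 [-1.093e+02 -1.000e-01] [ 0.4  0.7 -0. ]
12.43 [-98.4  -0.1] [-0.2  0.1  0.1]
12.68 [-97.  -0.] [0.  0.3 0. ]
12.93 [-95.2   0. ] [ 0.5  1.1 -0.9]
13.18 [-94.5   0.1] [-3.2  7.1  2. ]
13.43 [-94.    0.2] [-3.9 13.4  3.8]
stop -0.091
13.75 [-1.111e+02  1.000e-01] [-0.  -0.4 -0.5]
14.47 [-130.6   -0.3] [-0.1 -0.6 -0.6]
```

View pics/t3.png

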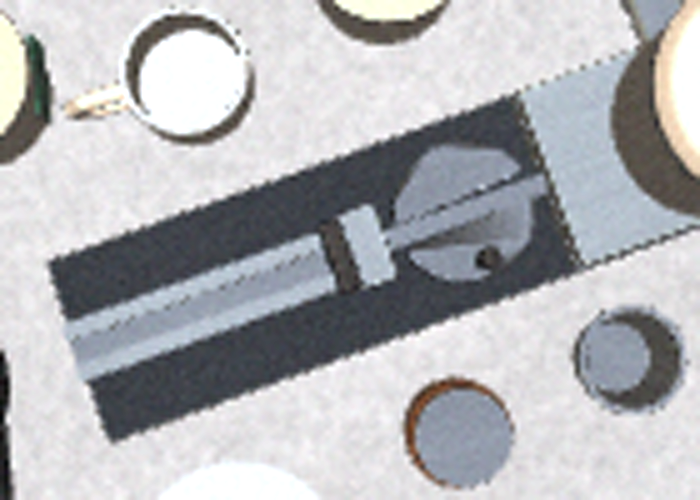

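The bar runs through the disc into the foot at crop (545,185). The tab at (338,257) is hard against the bridge, the force rose at the expected stop, and the bystanders are unmoved. The arm is clear, so I'm handing in.

```bash
python3 -c "
from bench import robot
robot.dwell(.3);print(robot.sign_off())"
```

```text
the job is handed in; nothing more can be done
None
```

The tea dispenser is locked and the job is handed in: the slot is in line at about pi, the bar is fully home with its tab against the bridge, the bystanders in view are unmoved, and the arm is clear; the sign-off call returned no verdict.

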